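# Clear the easel's ledge, lean a panel on it and bring the clamp down

## Task

A paint tube has been left lying on the ledge of the table easel: lay it flat in the empty half of the wooden tray, beside the other two tubes. Then take the larger of the two primed panels out of the rack and stand it on its long edge on the ledge, centred, white face to the front and laid back flat against the sloping mast before you let go of it, and slide the easel's top clamp down until its jaw sits on the panel's top edge. Leave the smaller panel and the other two tubes where they are.

Things in the scene. Friction and masses are not known exactly. Their poses are not given: they have to be found in the camera images.
- easel: Table easel, fixed. Origin on the bench below the line where mast front and ledge meet; x to its back, y along the ledge, z up. Level ledge: top at z 40 mm, y +-105, x -32 to 0, 12 thick, no lip. Mast: one bar, y +-14, 14 mm thick, leaning back 22 degrees (0.384 rad); its front runs 225 mm up the slope from x 0, z 40. Behind it a 22 mm strut to the rear foot (x 162); feet at y +-78, 28 high.
- clamp (a joint): Slide of the easel's top clamp along the mast, in m: 0 at the top, growing as it goes down the slope (to 0.06 at most). At 0 the jaw is 190 mm up the slope from the ledge, so it meets a 150 mm high panel at about 0.040. Stiff: it stays where it is left and takes about 3 N to push down.
- jaw (a point): Point of the clamp on the middle of the mast's front face, at the jaw's underside; z up along the mast, x to the back, square to the mast. The jaw: wooden block y +-20 mm, x -24 to 0, flat top at z +14; a 6 mm nose at its front hangs 5 mm down, leaving an 18 mm groove for the panel's edge. Behind it a collar (y +-20, x to +21, z 0 to 30) with a black knob at the back (x to +39).
- tube: White paint tube without a coloured band, lying along the easel's ledge in front of the mast, cap to its -y end; 34 x 111 x 26 mm (x, y, z), 0.06 kg. Origin at the middle of its underside, z up. Round (26 mm) at y -34, running out to a flat crimp at y +55; best gripped across at y -10, about 27 mm wide. The mast leans over behind it: an upright gripper may hit it.
- tray: Open wooden tray fixed to the bench, 210 x 150 x 24 mm outside, walls 7 mm, floor 7 mm thick. Origin at the middle of its underside, x along its long side, z up. Two tubes lie in it across its -x half; the +x half is empty.
- tube_a: Tube that lies in the tray, nearer the tray's -x end; shape and size as the tube on the ledge. Leave it.
- tube_b: Tube that lies in the tray beside the former, near the tray's middle. Leave it.
- rack: Drying rack fixed to the bench: plywood board 130 x 150 mm, top 14 mm above the bench, with two slots along its y at x = -38 and +38 mm, each between two pairs of 10 mm dowels (at y = +-45 mm, rising to 74 mm above the bench; gap 14 mm). Origin at the middle of its underside.
- panel: Larger primed panel, upright in one of the rack's slots: 10 mm thick (x), 210 wide (y), 150 high (z), 0.17 kg. Origin at the middle of its underside; z to its top edge, x out of its bare plywood back, white face on the -x side. Pinch it across its thickness at the top edge; on the easel the mast stands behind its middle, so a finger has room only left or right of that.
- small_panel: Smaller primed panel in the rack's other slot: 10 x 130 x 110 mm, origin and axes as the larger one. Leave it.
Mind the look-alikes: they are no part of the job. Leave any black or blue look-alike of the tube alone.

How it is judged:
On the way, in this order (a step that is already met when the one before it is completed fails the run):
1. the tube from the ledge lies flat and released in the tray's empty half (x of tube in the frame of tray between 0 and 0.095 m and y of tube in the frame of tray between -0.065 and 0.065 m and z of tube in the frame of tray between 0.002 and 0.036 m and angle between tube's own y axis and vertical between 1.32 and 1.82 rad and contact force between the fingers and tube below 0.05 N and linear speed of tube below 0.03 m/s), for 0.2 s.
2. the larger panel stands on the ledge, centred, white face to the front, laid back against the mast while still held (x of panel in the frame of easel between -0.018 and 0.003 m and y of panel in the frame of easel between -0.022 and 0.022 m and z of panel in the frame of easel between 0.037 and 0.048 m and angle between the z axis of panel and the z axis of jaw, either way round below 0.09 rad and angle between the y axis of panel and the y axis of easel, either way round below 0.09 rad and x of jaw in the frame of panel between 0.001 and 0.013 m and contact force between the fingers and panel above 0.3 N), for 0.15 s.
At the end, for the whole second after the job is handed in: Tube flat in the tray's empty half. Larger panel on the ledge (foot within 6 mm of it), centred within 22 mm, within 5 degrees of the mast's slope and against it, white face front; clamp jaw on its top edge (gap under 3.5 mm). All released and at rest (all of step 1 and x of panel in the frame of easel between -0.018 and 0.003 m and y of panel in the frame of easel between -0.022 and 0.022 m and z of panel in the frame of easel between 0.037 and 0.046 m and angle between the z axis of panel and the z axis of jaw, either way round below 0.09 rad and angle between the y axis of panel and the y axis of easel, either way round below 0.09 rad and x of jaw in the frame of panel between 0.001 and 0.013 m and z of jaw in the frame of panel between 0.147 and 0.1535 m and linear speed of panel below 0.02 m/s); the robot touches nothing.
It fails at once if the smaller panel is shifted by more than 30 mm (distance of small_panel from where it was at the start of the episode above 0.03 m).
It fails at once if a tube in the tray is shifted by more than 30 mm (distance of tube_a from where it was at the start of the episode above 0.03 m).
It fails at once if a tube in the tray is shifted by more than 30 mm (distance of tube_b from where it was at the start of the episode above 0.03 m).
It also fails if it takes over 64 s, if anything falls off the work surface, if the arm or the gripper's body presses on something with over 40 N, if the wrist force passes 120 N, or if a joint passes its speed limit or range.

## Robot

A 7-joint arm with a two-finger parallel gripper is mounted at the origin on a cart in front of the work surface, level with it; the furniture and walls round the work are solid. World frame = base frame: x ahead of the robot, y to its left, z up, the work surface at z = 0. Lengths are in m, angles in rad, forces in N, time in s.
With the tool pointing down it reaches from about 0.35 to 0.9 m from the base axis. Payload 8.1 kg.
Tool frame: the origin (TCP) lies on the centre line of the jaws, within the pads' length; the fingertips stand 11 mm ahead of it and the grasp point (between the pads) lies 8 mm behind it (arm.nose_length is the distance from the TCP to the fingertips, in m); z points along the fingers, y is the line along which they close (so a half turn about z gives the same grasp; the last joint's range is limited). The gripper opens to 92 mm and grips with 3 to 60 N. Pads are 19 mm wide; open, the fingers measure 130 mm over their backs; the gripper's body (75 mm by 190 mm) begins 47 mm behind the grasp point.
Start: joints at [-1.345, 0.434, 0.025, 1.573, -0.012, 1.134, -0.075], TCP at [0.202, 0.592, 0.238] pointing down, gripper open.
Joint ranges: [-2.62, 2.62], [-0.44, 2.09], [-1.27, 1.32], [0.08, 2.57], [-1.32, 4.46], [0.12, 2], [-2.74, 2.74]. Speed limits (rad/s): [2.22, 2.22, 3.01, 3.01, 3.14, 3.14, 3.14].

## Interface

Orientations are given as a rotation vector (axis times angle).
In Python, from cell import arm gives the robot as it stands.
- The arm moves only by the tool jog_arm, never from a script. Its argument "moves" is a list of rows, each a list of 4 numbers: the shift along the tool's x, y, z in m, then the turn about the tool's z in rad. In form: [[tx, ty, tz, spin], ...]. A call has 1 to 20 rows; each row is the pose to reach, as a shift and turn from the pose commanded when the call began, along the tool's axes at that moment; what a row does not reach only later rows make up. A row lasts 1/8 s, in which the tool goes at most 62.5 mm and 10.7 degrees, less where a joint would pass 70% of its speed; a pose out of reach is approached as far as the arm can. A call with a gripper value outside its range is refused whole. "hand" is the finger opening in m, from 0 to 0.0918, set as the call begins (left out, the last holds). The fingers move at their own pace and stop on an object; "newtons" is the grip in N (left out, the last holds). Time passes only in rows, so rows that repeat a pose let the fingers close. It gives the time, the measured TCP pose, the force, the opening and the grip force at its end, in the units of the state.
- arm.observe(): the state, without advancing time (a new reading comes with each control period).
- arm.get_image(name): name is "scene" or "top" or "wrist"; returns a dict with "color" (384x512x3 uint8, red, green, blue), "z_map" (384x512 float32, m along the optical axis (not along the pixel's ray), 0 where there is no reading), "fx", "fy", "cx", "cy" (pixels), "rvec" (rotation vector, rad) and "tvec" (3), from world to camera coordinates, as OpenCV has them. Camera axes: x right, y down, z forward; pixel columns grow to the right and rows downward; lengths in m; the calibration is good to about 2 mm. A picture is of the moment at which its call begins.
- arm.sign_off(): hands the job in; it is judged then, once.
The state is a dict: "clock": time; "joints": joint angles; "dq": joint speeds; "joint_efforts": joint torques, N m; "position": TCP position; "ee_rot": TCP orientation; "force": force on the tool from outside, world axes, zero at the start; "ft_torque": the same for the moment, N m; "width": opening from 0.0 (shut) to 1.0 (fully open); "gripper_force": force on a finger pad.
Only numpy, scipy, OpenCV 4.12 (cv2) and the standard library are available. Lean on these libraries where they do the work, as an engineer would, in place of code of your own. Each camera call takes 0.05 s, during which the arm holds its last target. There are 200 camera calls.

## Working session

There is one attempt and no reset: what is moved stays moved. The work goes in short steps, Python scripts to look and compute and a tool call to move; the robot and the scene stay as the last step left them, time stands still between calls to the robot, and variables do not carry over. Pictures are saved under pics/ and viewed, at most 11 in all, crops included, and the job is handed in when it is done.

Besides the shell and the picture viewer there is one more tool, called after "Call:" as name([rows], argument=value, ...), one row to a line, values as JSON. jog_arm: Moves the arm, as the interface text tells. Its arguments: {"type":"object","properties":{"moves":{"type":"array"},"hand":{"type":"number"},"newtons":{"type":"number"}},"required":["moves"]}

```bash
ls; mkdir -p pics; cat > h.py <<'E'
import numpy as np,cv2
from cell import arm
from scipy.spatial.transform import Rotation as R
def cap(n,save=None):
    im=arm.get_image(n)
    if save: cv2.imwrite(f'pics/{save}.png',im['color'][:,:,::-1])
    np.savez(f'/tmp/{save or n}.npz',**im); return im
def world(im):
    z=im['z_map'];v,u=np.mgrid[:z.shape[0],:z.shape[1]]
    p=np.stack([(u-im['cx'])/im['fx']*z,(v-im['cy'])/im['fy']*z,z],-1)
    Rm=R.from_rotvec(np.ravel(im['rvec'])).as_matrix()
    w=(p-np.ravel(im['tvec']))@Rm; w[z==0]=np.nan; return w
def ray(im,u,v,h):
    Rm=R.from_rotvec(np.ravel(im['rvec'])).as_matrix();c=-Rm.T@np.ravel(im['tvec'])
    d=Rm.T@np.array([(u-im['cx'])/im['fx'],(v-im['cy'])/im['fy'],1]);return c+d*(h-c[2])/d[2]
E
python3 - <<'E'
from h import *
a=cap('scene','s0')['color'];b=cap('top','t0')['color'];cv2.imwrite('pics/st0.png',cv2.resize(np.hstack([a,b])[:,:,::-1],(800,300)))
s=arm.observe();print(s);print(R.from_rotvec(s['ee_rot']).as_matrix().round(3))
E
```

```text
pics
{'clock': 0.1, 'joints': array([-1.34457516,  0.43515448,  0.02498882,  1.5739868 , -0.0115813 ,
        1.13401589, -0.07511344]), 'dq': array([ 5.79299095e-05, -1.22663593e-03, -2.86616185e-04, -3.38708015e-03,
       -3.57784517e-04, -2.78883071e-04, -5.24570212e-05]), 'joint_efforts': array([ 2.25436655e-03, -6.69117951e+01,  9.87518951e-01, -3.15145111e+01,
       -6.04443136e-02,  3.73873953e-02,  1.69401517e-05]), 'position': array([0.20175057, 0.59107783, 0.23703037]), 'ee_rot': array([-5.14311125e-01, -3.09912514e+00,  2.22673202e-03]), 'force': array([-0.01927448,  0.10348898, -0.22080442]), 'ft_torque': array([ 0.01438896, -0.00166653, -0.01191174]), 'gripper_force': 0.0, 'width': 0.9975614428897177}
[[-0.946  0.323 -0.   ]
 [ 0.323  0.946 -0.001]
 [-0.    -0.001 -1.   ]]
```

View pics/s0.png

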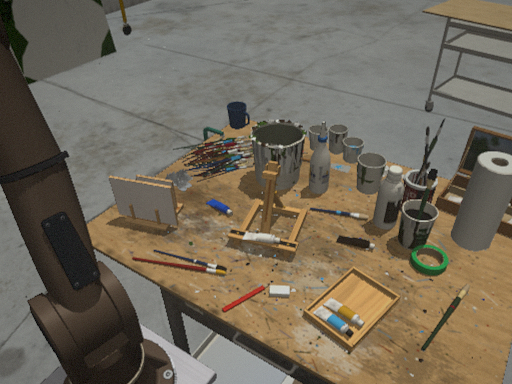

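View pics/t0.png

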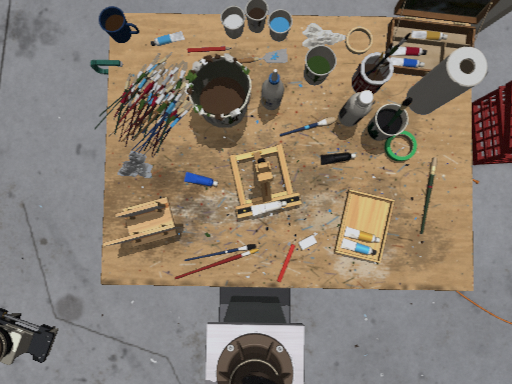

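The scene view shows the easel at about (270,215), with the white tube on its ledge at (262,238). The rack with both panels is at (145,205), and the tray is at (352,305) with two tubes in its near half. In the top view the easel ledge runs (237,213)-(298,203), the tray is at (365,227), and the rack is at (145,222), with the larger panel at the near side.

```bash
python3 - <<'E'
from h import *
def ld(n): return dict(np.load(f'/tmp/{n}.npz'))
t=ld('t0');s=ld('s0');wt=world(t);ws=world(s)
def rect(m,w,name):
    p=w[m][:,:2]; r=cv2.minAreaRect((p*1000).astype(np.float32)); print(name,len(p),np.round(r[0],1),np.round(r[1],1),round(r[2],1),'z',np.nanmedian(w[m][:,2]).round(4))
V,U=np.mgrid[:384,:512]
def box(a,b,c,d): return (U>=a)&(U<b)&(V>=c)&(V<d)
for nm,w,bt,be,br in (('top',wt,(325,400,180,270),(225,305,138,222),(95,185,190,250)),('scene',ws,(295,405,262,352),(220,315,150,260),(100,190,165,235))):
    print(nm)
    z=w[:,:,2]
    def big(m):
        n,l,st,_=cv2.connectedComponentsWithStats(m.astype(np.uint8));return l==1+np.argmax(st[1:,4])
    m=box(*bt)&(z>.015)&(z<.06);rect(big(m),w,'tray');
    m=box(*be)&(z>.034)&(z<.046);rect(big(m),w,'ledge z40')
    m=box(*be)&(z>.034)&(z<.075);rect(big(m),w,'ledge+tube')
    c=(t if nm=='top' else s)['color'].astype(int);white=(c.min(-1)>130)&(c.max(-1)-c.min(-1)<35)
    m=box(*be)&(z>.045)&(z<.08)&white;rect(big(m),w,'tube white')
    m=box(*be)&(z>.09);rect(m,w,'mast hi'); 
    for h in (.1,.13,.16,.2,.24):
        q=w[box(*be)&(abs(z-h)<.012)]; 
        if len(q): print(h,len(q),np.median(q,0).round(4))
    m=box(*br)&(z>.07)&(z<.135);rect(m,w,'small top?') if m.any() else 0
    m=box(*br)&(z>.145);rect(big(m),w,'large top') if m.any() else 0
    m=box(*br)&(z>.009)&(z<.02);rect(m,w,'rack board') if m.any() else 0
    print('zmax rack',np.nanmax(z[box(*br)]))
E
python3 - <<'E'
import cv2
import numpy as np
a=cv2.imread('pics/t0.png')
x=cv2.resize(a[135:225,225:305],(400,450),interpolation=2);y=cv2.resize(a[190:250,95:185],(400,267),interpolation=2)
b=cv2.imread('pics/s0.png');z=cv2.resize(b[165:235,100:190],(235,183))
o=np.zeros((450,800,3),np.uint8);o[:,:400]=x;o[:267,400:]=y;o[267:,400:635]=z
cv2.imwrite('pics/c0.png',o)
E
```

```text
top
tray 530 [ 477.3 -349.5] [152.5 210. ] 77.5 z 0.0228
ledge z40 544 [536.6 -36.1] [ 42.  209.1] 13.8 z 0.0396
ledge+tube 837 [540.8 -34.9] [ 49.  209.1] 14.8 z 0.0418
tube white 236 [531.2 -38.4] [ 28.6 106.5] 12.0 z 0.0573
mast hi 446 [616.8 -16.5] [100.3  39.9] 13.8 z 0.2265
0.1 35 [ 0.5738 -0.0229  0.0992]
0.13 39 [ 0.5862 -0.0244  0.1316]
0.16 24 [ 0.5951 -0.0207  0.156 ]
0.2 1 [0.6298 0.001  0.2117]
0.24 203 [ 0.6271 -0.0147  0.2339]
small top? 343 [478.4 349.4] [106.9 206.9] 17.5 z 0.1183
large top 280 [440.5 339.5] [ 10.3 211.3] 16.2 z 0.1636
rack board 1154 [481.2 336.3] [129.8 177.4] 16.1 z 0.0141
zmax rack 0.17048690747845438
scene
tray 861 [ 474.4 -349. ] [150.9 212.2] 77.4 z 0.0213
ledge z40 493 [534.5 -36.9] [ 46.  210.2] 12.9 z 0.0382
ledge+tube 822 [540.3 -35.4] [ 55.5 209.9] 14.8 z 0.0405
tube white 174 [535.6 -40. ] [ 38.7 101. ] 16.2 z 0.057
mast hi 1519 [748.8   2.8] [330.4 198.8] 38.7 z 0.1442
0.1 297 [0.7968 0.0322 0.1008]
0.13 375 [0.7921 0.0372 0.1298]
0.16 308 [0.7832 0.0464 0.1579]
0.2 45 [ 0.6098 -0.0214  0.194 ]
0.24 128 [ 0.6258 -0.016   0.2346]
small top? 1224 [470.8 347.6] [102.5 212. ] 15.5 z 0.108
large top 399 [439.6 338.2] [ 18.2 209.2] 16.4 z 0.1579
rack board 457 [534.3 399.4] [316.  200.7] 33.1 z 0.0129
zmax rack 0.1647694922200381
```

View pics/c0.png

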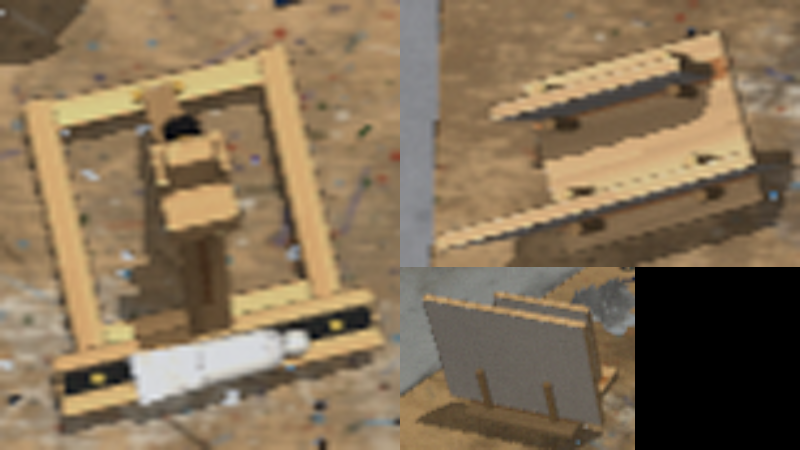

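```bash
cat >> h.py <<'E'
EO=np.array([.5505,-.0322,0]);EY=np.radians(13.8)
def ez(x,y,z): c,s=np.cos(EY),np.sin(EY); return EO+np.array([c*x-s*y,s*x+c*y,z])
def toe(p):
    d=np.asarray(p)-EO;c,s=np.cos(EY),np.sin(EY);return np.stack([c*d[...,0]+s*d[...,1],-s*d[...,0]+c*d[...,1],d[...,2]],-1)
def row(p,az,ref=None):
    """row to reach TCP p with tool-y azimuth az (deg, mod 180)"""
    s=arm.observe();Rm=R.from_rotvec(s['ee_rot']).as_matrix()
    a=np.degrees(np.arctan2(Rm[1,1],Rm[0,1]));d=(az-a+90)%180-90
    print('pos',s['position'].round(4),'az',a.round(1),'ROW',(Rm.T@(np.asarray(p)-s['position'])).round(4),'spin',round(-np.radians(d),3),'t',s['clock'],'F',s['force'].round(1),'j',s['joints'].round(2))
E
python3 - <<'E'
from h import *
p=ez(-.06,.0,.30);print(p);row(p,103.8)
s=dict(np.load('/tmp/t0.npz'));e=toe(world(s));c=s['color'].astype(int);m=(c.min(-1)>120)&(c.max(-1)-c.min(-1)<40)&(e[...,2]>.04)&(e[...,2]<.08)&(abs(e[...,0]+.018)<.03)&(abs(e[...,1])<.1)
q=e[m];print(q.min(0),q.max(0))
for y in np.arange(-.065,.065,.01):
    k=q[abs(q[:,1]-y)<.005]
    if len(k):print(round(y,3),k[:,0].min().round(4),k[:,0].max().round(4),k[:,2].max().round(4))
E
```

```text
[ 0.49223194 -0.04651201  0.3       ]
pos [0.2018 0.5911 0.237 ] az 71.2 ROW [-0.4809 -0.5097 -0.0622] spin -0.57 t 0.1 F [-0.   0.1 -0.2] j [-1.34  0.44  0.02  1.57 -0.01  1.13 -0.08]
[-0.03480226 -0.05548687  0.04070856] [-0.00450133  0.05672015  0.06991562]
-0.055 -0.0236 -0.0128 0.064
-0.045 -0.0251 -0.0114 0.0645
-0.035 -0.0285 -0.0087 0.0678
-0.025 -0.0301 -0.0065 0.0699
-0.015 -0.0312 -0.0075 0.0679
-0.005 -0.0314 -0.0053 0.0671
0.005 -0.0317 -0.0056 0.0628
0.015 -0.0326 -0.0066 0.0627
0.025 -0.0335 -0.0051 0.0545
0.035 -0.0345 -0.0051 0.0518
0.045 -0.0338 -0.0045 0.0493
0.055 -0.0348 -0.0048 0.0471
```

Call:
jog_arm([
  [0,0,-0.062,0],
  [-0.481,-0.51,-0.062,-0.57],
  [-0.481,-0.51,-0.062,-0.57],
  [-0.481,-0.51,-0.062,-0.57],
  [-0.481,-0.51,-0.062,-0.57],
  [-0.481,-0.51,-0.062,-0.57],
  [-0.481,-0.51,-0.062,-0.57],
  [-0.481,-0.51,-0.062,-0.57],
  [-0.481,-0.51,-0.062,-0.57],
  [-0.481,-0.51,-0.062,-0.57],
  [-0.481,-0.51,-0.062,-0.57],
  [-0.481,-0.51,-0.062,-0.57],
  [-0.481,-0.51,-0.062,-0.57],
  [-0.481,-0.51,-0.062,-0.57],
  [-0.481,-0.51,-0.062,-0.57],
  [-0.481,-0.51,-0.062,-0.57],
], hand=0)

```text
clock: 2.1
position: [0.492, -0.0448, 0.2997]
ee_rot: [0.382, -3.118, -0.001]
force: [0.0, -0.5, 1.0]
width: 0.004
gripper_force: 0.0
```

```bash
python3 - <<'E'
from h import *
cap('wrist','w1'); row(ez(-.021,-.085,.055),103.8)
E
```

```text
pos [ 0.4921 -0.0451  0.2998] az 104.0 ROW [-0.0385 -0.0867  0.2447] spin 0.003 t 2.15 F [ 0.8 -0.3 -0.9] j [-0.38  0.17  0.43  1.81 -0.08  1.18  1.89]
```

View pics/w1.png

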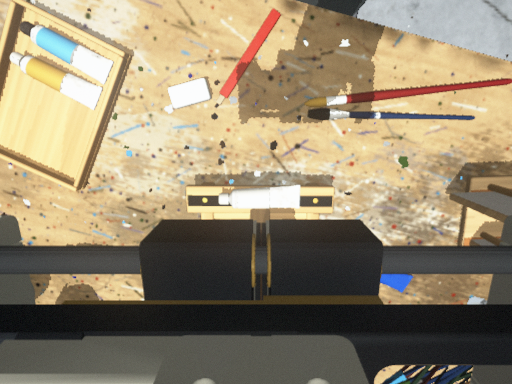

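The wrist view shows the ledge at (187..333, 200), with the white tube on it from its cap at (222,200) to its crimp at (300,196). The tray is at upper left. I'll check the easel frame and tube with this closer view.

```bash
python3 - <<'E'
from h import *
s=dict(np.load('/tmp/w1.npz'));w=world(s);e=toe(w);V,U=np.mgrid[:384,:512];c=s['color'].astype(int)
m=(V<222)&(V>175)&(U>170)&(U<350)
L=m&(abs(w[...,2]-.04)<.006);r=cv2.minAreaRect((w[L][:,:2]*1000).astype(np.float32));print('ledge',r, np.median(w[L][:,2]))
T=m&(c.min(-1)>130)&(c.max(-1)-c.min(-1)<40)&(e[...,2]>.043);q=e[T];print(q.min(0),q.max(0))
M=m&(e[...,2]>.07)&(abs(e[...,1])<.03);q=e[M];print('mast',len(q),np.median(q[:,1]) if len(q) else 0)
T=(U<135)&(V<195)&(abs(w[...,2]-.024)<.005);print('tray',cv2.minAreaRect((w[T][:,:2]*1000).astype(np.float32)))
E
```

```text
ledge ((536.2133178710938, -34.61802673339844), (42.31557846069336, 210.2735595703125), 14.4336519241333) 0.038940394787422325
[-0.09630343 -0.05459394  0.04301225] [-0.00347822  0.05608713  0.3593302 ]
mast 497 -0.0005364519272431506
tray ((476.3197021484375, -347.42242431640625), (151.0620880126953, 209.66714477539062), 77.5127182006836)
```

Call:
jog_arm([
  [-0.038,-0.087,0.12,0],
  [-0.038,-0.087,0.12,0],
  [-0.038,-0.087,0.225,0],
  [-0.038,-0.087,0.225,0],
  [-0.038,-0.087,0.245,0],
  [-0.038,-0.087,0.245,0],
  [-0.038,-0.087,0.245,0],
])

```text
clock: 3.02
position: [0.5502, -0.1212, 0.0547]
ee_rot: [-0.379, 3.119, 0.0]
force: [0.1, 0.7, -0.1]
width: 0.003
gripper_force: 0.0
```

Call:
jog_arm([
  [0,0.008,0,0],
  [0,0.014,0,0],
  [0,0.02,0,0],
  [0,0.028,0,0],
  [0,0.036,0,0],
  [0,0.044,0,0],
  [0,0.052,0,0],
  [0,0.06,0,0],
  [0,0.067,0,0],
  [0,0.074,0,0],
  [0,0.074,0,0],
])

```text
clock: 4.4
position: [0.5321, -0.0492, 0.0546]
ee_rot: [0.379, -3.118, -0.001]
force: [0.3, 0.3, 0.3]
width: 0.005
gripper_force: 0.0
```

```bash
cat > tube.py <<'E'
from h import *
for n in('top','scene'):
    s=cap(n);e=toe(world(s));c=s['color'].astype(int);m=(c.min(-1)>115)&(c.max(-1)-c.min(-1)<40)&(e[...,2]>.043)&(e[...,2]<.075)&(abs(e[...,0]+.018)<.035)&(abs(e[...,1])<.14)
    n_,l,st,_=cv2.connectedComponentsWithStats(m.astype(np.uint8));q=e[l==1+np.argmax(st[1:,4])];print(n,len(q),q.min(0).round(4),q.max(0).round(4),cv2.minAreaRect((q[:,:2]*1000).astype(np.float32)))
E
python3 tube.py; python3 -c "
from h import *
row(ez(-.0215,-.012,.2),103.8);print(toe(arm.observe()['position']))"
```

```text
top 73 [-0.0346  0.0852  0.0433] [-0.0049  0.1154  0.0548] ((-18.92229461669922, 99.6959228515625), (29.244300842285156, 30.27398681640625), 5.288939476013184)
scene 216 [-0.0367  0.0073  0.043 ] [-0.0077  0.1132  0.0664] ((-22.024709701538086, 60.27837371826172), (29.04970359802246, 105.8998031616211), 0.3827206492424011)
pos [ 0.5322 -0.0499  0.0546] az 103.8 ROW [-0.0005  0.0009 -0.1454] spin 0.0 t 4.5 F [-0.  -0.5  0. ] j [-0.28  0.54  0.38  2.01 -0.31  0.65  2.11]
[-0.02200161 -0.01285327  0.05463744]
```

Call:
jog_arm([
  [0,-0.006,0,0],
  [0,-0.006,-0.06,0],
  [0,-0.006,-0.12,0],
  [0,-0.006,-0.18,0],
  [0,-0.006,-0.245,0.1],
  [-0.0035,0.079,-0.245,1.571],
  [-0.0035,0.079,-0.245,1.571],
  [-0.0035,0.079,-0.245,1.571],
  [-0.0035,0.079,-0.245,1.571],
  [-0.0035,0.079,-0.245,1.571],
  [-0.0035,0.079,-0.245,1.571],
  [-0.0035,0.079,-0.245,1.571],
  [-0.0035,0.079,-0.245,1.571],
  [-0.0035,0.079,-0.245,1.571],
  [-0.0035,0.079,-0.18,1.571],
  [-0.0035,0.079,-0.12,1.571],
  [-0.0035,0.079,-0.08,1.571],
  [-0.0035,0.079,-0.08,1.571],
], hand=0.06)

```text
clock: 6.75
position: [0.5149, 0.0269, 0.1326]
ee_rot: [-1.933, -2.473, 0.007]
force: [-0.0, -0.3, 0.4]
width: 0.651
gripper_force: 0.0
```

```bash
python3 tube.py; python3 -c "
from h import *
row(ez(-.0185,.066,.053),13.8);print(toe(arm.observe()['position']))"
```

```text
pos [0.5165 0.0269 0.1346] az 13.9 ROW [0.0005 0.0006 0.0816] spin 0.002 t 6.8 F [ 0.9  0.5 -0.6] j [-0.64  0.43  0.66  1.99 -0.35  0.83  0.46]
[-0.01890537  0.06549584  0.13462703]Traceback (most recent call last):
  File "tube.py", line 4, in <module>
    n_,l,st,_=cv2.connectedComponentsWithStats(m.astype(np.uint8));q=e[l==1+np.argmax(st[1:,4])];print(n,len(q),q.min(0).round(4),q.max(0).round(4),cv2.minAreaRect((q[:,:2]*1000).astype(np.float32)))
                                                                            ~~~~~~~~~^^^^^^^^^^
    return _wrapfunc(a, 'argmax', axis=axis, out=out, **kwds)
    return bound(*args, **kwds)
ValueError: attempt to get argmax of an empty sequence
```

Call:
jog_arm([
  [0,0,0.05,0],
  [0,0,0.081,0],
  [0,0,0.081,0],
])

```text
clock: 7.18
position: [0.5172, 0.0275, 0.0542]
ee_rot: [-1.936, -2.473, 0.0]
force: [-1.5, 0.1, 0.1]
width: 0.654
gripper_force: 0.0
```

Call:
jog_arm([
  [0,0,0,0],
  [0,0,0,0],
  [0,0,0,0],
  [0,0,0,0],
], hand=0, newtons=12)

```text
clock: 7.68
position: [0.5172, 0.0277, 0.0544]
ee_rot: [1.938, 2.472, 0.001]
force: [-1.1, 0.3, 8.5]
width: 0.305
gripper_force: 12.0
```

Call:
jog_arm([
  [0,0,-0.03,0],
  [0,0,-0.09,0],
  [0,0,-0.15,0],
  [0,0,-0.15,0],
])

```text
clock: 8.18
position: [0.5195, 0.0273, 0.2079]
ee_rot: [1.936, 2.469, 0.01]
force: [0.4, 1.4, -0.2]
width: 0.311
gripper_force: 12.0
```

```bash
python3 - <<'E'
from h import *
TC=np.array([.476,-.349]);u=np.array([np.cos(np.radians(-12.5)),np.sin(np.radians(-12.5))]);v=np.array([-u[1],u[0]])
p=TC+.05*u+.004*v
row([*p,.12],-12.5);row([*p,.032],-12.5)
s=cap('scene','s2');cv2.imwrite('pics/s2.png',cv2.resize(s['color'][130:280,200:400,::-1],(800,600)))
E
```

```text
pos [0.5195 0.0273 0.2079] az 13.8 ROW [-0.3737 -0.086   0.0872] spin 0.459 t 8.175 F [ 0.4  1.4 -0.2] j [-0.71  0.34  0.73  1.92 -0.27  0.98  0.38]
pos [0.5195 0.0273 0.2079] az 13.8 ROW [-0.3737 -0.0867  0.1752] spin 0.459 t 8.175 F [ 0.4  1.4 -0.2] j [-0.71  0.34  0.73  1.92 -0.27  0.98  0.38]
```

View pics/s2.png

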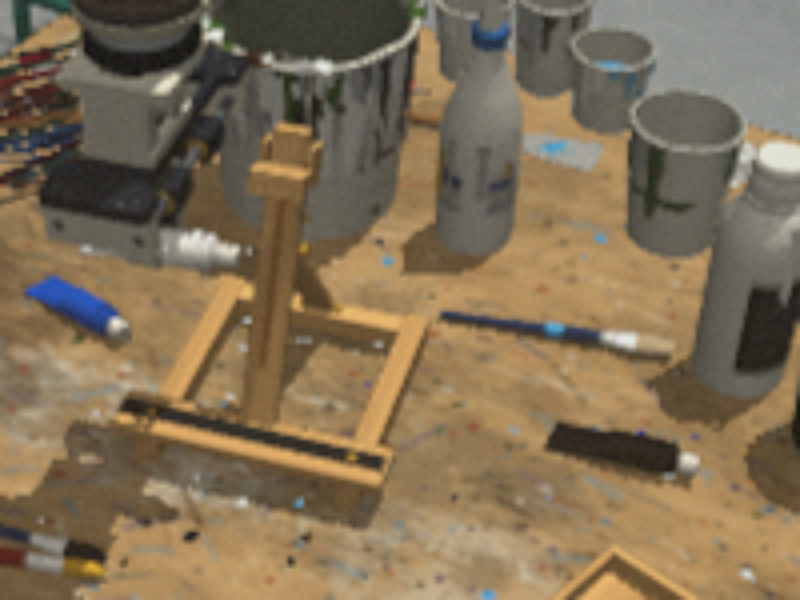

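The picture shows the tube held off the ledge, with its cap at (225,250) in the crop. The easel is clear. Next I'll carry it to the tray.

Call:
jog_arm([
  [0,0,-0.06,0],
  [0,0,-0.1,0],
  [-0.374,-0.086,-0.1,0.459],
  [-0.374,-0.086,-0.1,0.459],
  [-0.374,-0.086,-0.1,0.459],
  [-0.374,-0.086,-0.1,0.459],
  [-0.374,-0.086,-0.1,0.459],
  [-0.374,-0.086,-0.1,0.459],
  [-0.374,-0.086,-0.1,0.459],
  [-0.374,-0.086,-0.05,0.459],
  [-0.374,-0.086,0.01,0.459],
  [-0.374,-0.086,0.07,0.459],
  [-0.374,-0.086,0.1,0.459],
  [-0.374,-0.086,0.1,0.459],
])

```text
clock: 9.98
position: [0.5209, -0.3539, 0.1003]
ee_rot: [-2.444, -1.963, 0.003]
force: [0.0, 0.3, 0.0]
width: 0.309
gripper_force: 12.0
```

```bash
python3 - <<'E'
from h import *
TC=np.array([.476,-.349]);u=np.array([np.cos(np.radians(-12.5)),np.sin(np.radians(-12.5))]);v=np.array([-u[1],u[0]])
p=TC+.05*u+.004*v
row([*p,.0225],-12.5);s=cap('wrist','w3')
E
```

```text
pos [ 0.5209 -0.3539  0.1003] az -12.5 ROW [-0.0012  0.0056  0.0777] spin 0.001 t 9.975 F [0.  0.3 0. ] j [ 0.03  0.69  0.76  1.74 -0.56  0.95  0.8 ]
```

View pics/w3.png

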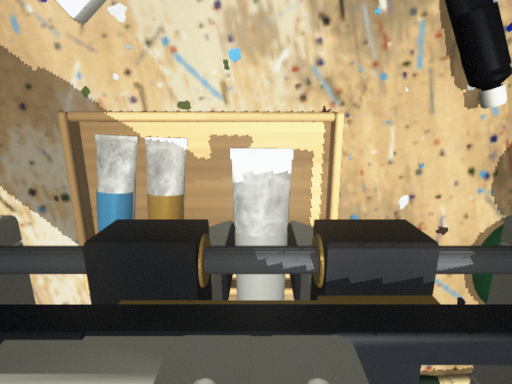

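The wrist view shows the held tube at (262,195), aligned over the tray's empty half and parallel to the other two tubes at (116,180) and (166,180). I'll lower it and release with a small opening.

Call:
jog_arm([
  [-0.001,0.004,0.04,0],
  [-0.001,0.004,0.068,0],
  [-0.001,0.004,0.077,0],
  [-0.001,0.004,0.077,0],
])

```text
clock: 10.52
position: [0.5268, -0.3584, 0.0277]
ee_rot: [2.449, 1.966, 0.001]
force: [1.0, -0.7, -0.0]
width: 0.307
gripper_force: 12.0
```

Call:
jog_arm([
  [0,0,0,0],
  [0,0,0,0],
  [0,0,-0.02,0],
  [0,0,-0.08,0],
  [0,0,-0.14,0],
  [0,0,-0.2,0],
  [0,0,-0.26,0],
  [0,0,-0.26,0],
], hand=0.038)

```text
clock: 11.52
position: [0.5271, -0.3605, 0.2935]
ee_rot: [2.444, 1.959, 0.005]
force: [-0.0, -0.6, -0.5]
width: 0.414
gripper_force: 0.0
```

```bash
python3 - <<'E'
from h import *
s=cap('top','t4');w=world(s);c=s['color'].astype(int)
TC=np.array([.476,-.349]);a=np.radians(-12.5);u=np.array([np.cos(a),np.sin(a)]);v=np.array([-u[1],u[0]])
d=w[...,:2]-TC;x=d@u;y=d@v;m=(abs(x)<.095)&(abs(y)<.066)&(w[...,2]<.06)&(c.min(-1)>120)&(c.max(-1)-c.min(-1)<45)
n,l,st,_=cv2.connectedComponentsWithStats(m.astype(np.uint8))
for i in range(1,n):
    if st[i,4]>15: k=l==i;print(st[i,4],x[k].min().round(3),x[k].max().round(3),y[k].min().round(3),y[k].max().round(3),'z',w[k][:,2].max().round(3))
# panel
m=(w[...,2]>.145)&(w[...,2]<.18)&(abs(w[...,0]-.44)<.05)&(abs(w[...,1]-.34)<.13)
q=w[m][:,:2];r=cv2.minAreaRect((q*1000).astype(np.float32));print(r,w[m][:,2].max(),np.median(w[m][:,2]))
b=np.radians(16.2);P=np.array(r[0])/1000;g=P+.07*np.array([-np.sin(b),np.cos(b)]);print(g)
row([*g,.30],16.2)
E
```

```text
286 0.037 0.069 -0.059 0.054 z 0.035
131 -0.047 -0.013 0.012 0.057 z 0.027
40 -0.043 -0.022 -0.056 -0.027 z 0.034
132 -0.085 -0.054 0.013 0.058 z 0.022
22 -0.082 -0.061 -0.038 -0.024 z 0.037
((440.79937744140625, 338.9270324707031), (10.605093955993652, 210.22601318359375), 16.212444305419922) 0.16998813403325042 0.16355897973970493
[0.42127    0.40614759]
pos [ 0.5265 -0.3592  0.2904] az -12.5 ROW [ 0.7243 -0.2687 -0.012 ] spin -0.501 t 11.575 F [-0.5  0.4 -1. ] j [-0.04  0.52  0.89  1.52 -0.41  1.3   0.68]
```

Call:
jog_arm([
  [0.724,-0.269,-0.012,-0.5],
  [0.724,-0.269,-0.012,-0.5],
  [0.724,-0.269,-0.012,-0.5],
  [0.724,-0.269,-0.012,-0.5],
  [0.724,-0.269,-0.012,-0.5],
  [0.724,-0.269,-0.012,-0.5],
  [0.724,-0.269,-0.012,-0.5],
  [0.724,-0.269,-0.012,-0.5],
  [0.724,-0.269,-0.012,-0.5],
  [0.724,-0.269,-0.012,-0.5],
  [0.724,-0.269,-0.012,-0.5],
  [0.724,-0.269,-0.012,-0.5],
  [0.724,-0.269,-0.012,-0.5],
  [0.724,-0.269,-0.012,-0.5],
  [0.724,-0.269,-0.012,-0.5],
  [0.724,-0.269,-0.012,-0.5],
])

```text
clock: 13.58
position: [0.4211, 0.4051, 0.299]
ee_rot: [1.891, 2.509, -0.0]
force: [-0.8, 0.4, -0.2]
width: 0.414
gripper_force: 0.0
```

```bash
python3 - <<'E'
from h import *
s=cap('wrist','w5');w=world(s)
m=(w[...,2]>.155)&(w[...,2]<.17)&(abs(w[...,0]-.44)<.06)&(abs(w[...,1]-.34)<.13)
q=w[m];print(len(q));
if len(q): print(cv2.minAreaRect((q[:,:2]*1000).astype(np.float32)),np.median(q[:,2]))
row([.4224,.4023,.149],16.2)
E
```

```text
1250
((433.94891357421875, 365.67144775390625), (9.74979019165039, 160.8778076171875), 15.806175231933594) 0.16247267139363325
pos [0.4209 0.4054 0.2991] az 16.0 ROW [-0.0034  0.0005  0.1501] spin -0.003 t 13.625 F [ 0.5 -0.4  0.8] j [-1.24  0.34  0.52  1.62 -0.18  1.23 -0.4 ]
```

View pics/w5.png

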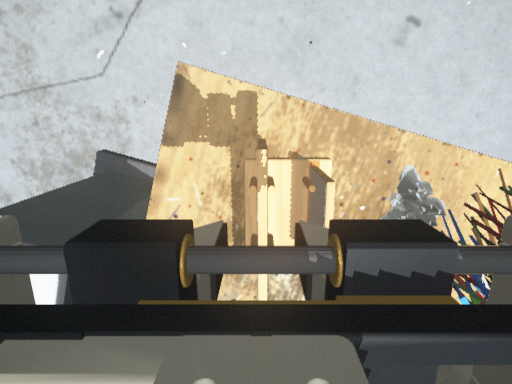

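The wrist view shows the panel's top edge at (263,200), centred between the fingers, with the small panel to its right at (318,170).

Call:
jog_arm([
  [-0.003,0.0005,0.06,0],
  [-0.003,0.0005,0.12,0],
  [-0.003,0.0005,0.15,0],
  [-0.003,0.0005,0.15,0],
])

```text
clock: 14.12
position: [0.4208, 0.4025, 0.1471]
ee_rot: [-1.889, -2.51, 0.007]
force: [0.1, -0.1, 0.7]
width: 0.411
gripper_force: 0.0
```

Call:
jog_arm([
  [0,0,0,0],
  [0,0,0,0],
  [0,0,0,0],
  [0,0,0,0],
], hand=0, newtons=55)

```text
clock: 14.62
position: [0.4223, 0.4048, 0.1497]
ee_rot: [1.887, 2.511, 0.003]
force: [0.6, -0.3, 6.3]
width: 0.105
gripper_force: 55.0
```

Call:
jog_arm([
  [0,0,-0.01,0],
  [0,0,-0.03,0],
  [0,0,-0.06,0],
  [0,0,-0.1,0],
  [0,0,-0.14,0],
  [0,0,-0.17,0],
  [0,0,-0.17,0],
])

```text
clock: 15.5
position: [0.4224, 0.4047, 0.3214]
ee_rot: [1.888, 2.511, 0.007]
force: [0.7, -0.1, -1.5]
width: 0.104
gripper_force: 55.0
```

```bash
cat > pan.py <<'E'
from h import *
import sys
def pan(n='top',zlo=.15):
    s=cap(n);w=world(s);p=arm.observe()['position']
    m=(abs(w[...,2]-(p[2]+.015))<.012)&(np.hypot(w[...,0]-p[0],w[...,1]-p[1])<.2)
    nn,l,st,_=cv2.connectedComponentsWithStats(m.astype(np.uint8))
    for i in range(1,nn):
        if st[i,4]>40:
            q=w[l==i];print(n,st[i,4],cv2.minAreaRect((q[:,:2]*1000).astype(np.float32)),np.median(q[:,2]).round(4),'y-ends',q[:,1].min().round(4),q[:,1].max().round(4))
            k=q[:,1]; print('  z by y',[np.median(q[(k>a)&(k<a+.03)][:,2]).round(4) for a in np.arange(k.min(),k.max()-.02,.03)])
if __name__=='__main__':
    pan('top');pan('scene')
    s=arm.observe();print(s['position'],s['width'])
E
python3 pan.py; python3 -c "
from h import *
row(ez(-.08,.066,.33),13.8);row(ez(-.0075,.066,.33),13.8)"
```

```text
top 297 ((446.88134765625, 316.7899169921875), (14.794830322265625, 163.4575958251953), 14.253719329833984) 0.3348 y-ends 0.2377 0.3968
  z by y [np.float64(0.335), np.float64(0.3347), np.float64(0.3351), np.float64(0.3349), np.float64(0.3348)]
scene 396 ((440.1979064941406, 336.4728698730469), (51.23747253417969, 203.73243713378906), 16.636335372924805) 0.3304 y-ends 0.2377 0.4345
  z by y [np.float64(0.3292), np.float64(0.3298), np.float64(0.3295), np.float64(0.3294), np.float64(0.3309), np.float64(0.3325)]
[0.42117871 0.40401398 0.31832529] 0.10617142031522732
pos [0.4212 0.404  0.3183] az 16.2 ROW [-0.3857 -0.0744 -0.0116] spin 0.041 t 15.6 F [-0.1  0.2 -2.9] j [-1.24  0.33  0.53  1.58 -0.17  1.28 -0.4 ]
pos [0.4212 0.404  0.3183] az 16.2 ROW [-0.3887 -0.002  -0.0116] spin 0.041 t 15.6 F [-0.1  0.2 -2.9] j [-1.24  0.33  0.53  1.58 -0.17  1.28 -0.4 ]
```

Call:
jog_arm([
  [-0.06,-0.074,-0.012,0.041],
  [-0.384,-0.074,-0.012,0.041],
  [-0.384,-0.074,-0.012,0.041],
  [-0.384,-0.074,-0.012,0.041],
  [-0.384,-0.074,-0.012,0.041],
  [-0.384,-0.074,-0.012,0.041],
  [-0.384,-0.074,-0.012,0.041],
  [-0.384,-0.074,-0.012,0.041],
  [-0.384,-0.074,-0.012,0.041],
  [-0.384,-0.074,-0.012,0.041],
  [-0.384,-0.074,0.04,0.041],
  [-0.384,-0.074,0.09,0.041],
  [-0.384,-0.074,0.123,0.041],
  [-0.384,-0.074,0.123,0.041],
])

```text
clock: 17.35
position: [0.4556, 0.0154, 0.194]
ee_rot: [-1.935, -2.471, 0.007]
force: [0.0, 0.1, -1.1]
width: 0.106
gripper_force: 55.0
```

```bash
python3 pan.py; python3 - <<'E'
from h import *
row(ez(-.009,.068,.18),13.8);print(toe(arm.observe()['position']))
s=dict(np.load('/tmp/top.npz'));w=world(s);e=toe(w)
m=(e[...,2]>.175)&(e[...,2]<.225)&(e[...,0]<-.05)&(e[...,0]>-.11)&(e[...,1]<.04)&(e[...,1]>-.15);q=e[m];print('panel in easel',q.min(0),q.max(0),np.median(q,0), np.polyfit(q[:,1],q[:,0],1))
cv2.imwrite('pics/s6.png',cv2.resize(cap('scene')['color'][100:290,150:400,::-1],(790,600)))
E
```

```text
top 123 ((485.8063049316406, -107.4725112915039), (10.19926643371582, 88.76933288574219), 13.936436653137207) 0.2078 y-ends -0.1514 -0.0654
  z by y [np.float64(0.2082), np.float64(0.2074), np.float64(0.2078)]
scene 71 ((609.561279296875, -29.52444839477539), (32.41825866699219, 59.495121002197266), 60.92849349975586) 0.2185 y-ends -0.0414 -0.0016
  z by y [np.float64(0.2185)]
scene 334 ((480.4997863769531, -70.46647644042969), (38.384647369384766, 164.16195678710938), 19.663402557373047) 0.2072 y-ends -0.1538 0.0097
  z by y [np.float64(0.2072), np.float64(0.2069), np.float64(0.2077), np.float64(0.2067), np.float64(0.2071)]
[0.45784224 0.0152184  0.19652121] 0.10400757468306057
pos [0.4578 0.0152 0.1965] az 13.8 ROW [-0.0002  0.0697  0.0165] spin 0.001 t 17.45 F [ 0.9  0.3 -1.9] j [-0.8   0.24  0.79  2.06 -0.22  0.92  0.36]
[-0.07867225  0.06815161  0.19652121]
panel in easel [-0.08595309 -0.10204488  0.17623124] [-0.07561098 -0.01329484  0.21337309] [-0.08039674 -0.05832214  0.20747008] [-0.00489058 -0.08076292]
```

View pics/s6.png

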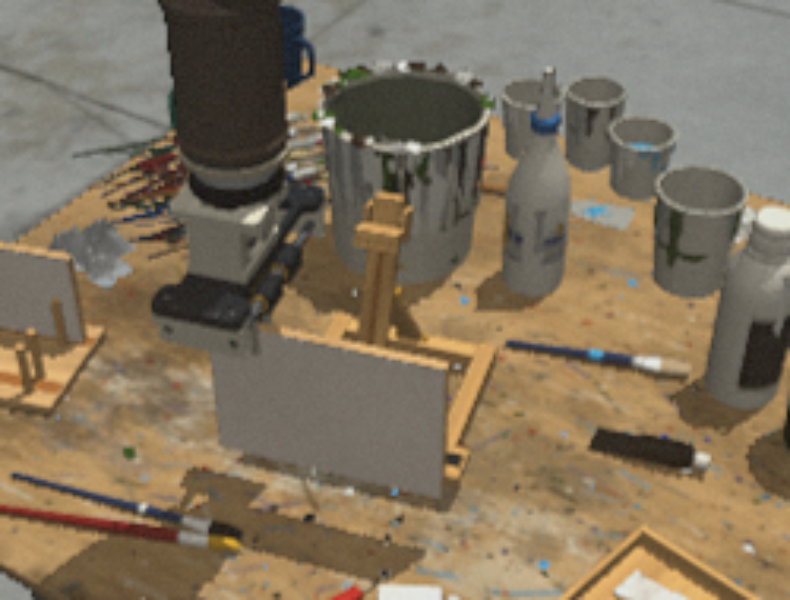

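The picture shows the panel held level in front of the easel, white face to the front. It spans (215,350) to (445,480), and the mast and clamp behind are clear.

Call:
jog_arm([
  [-0.002,0.03,0,0],
  [-0.002,0.069,0,0],
  [-0.002,0.069,0.008,0],
  [-0.002,0.069,0.012,0],
  [-0.002,0.069,0.012,0],
  [-0.002,0.069,0.014,0],
])

```text
clock: 18.25
position: [0.5247, 0.0293, 0.1822]
ee_rot: [1.938, 2.472, 0.002]
force: [0.8, 0.3, -1.9]
width: 0.105
gripper_force: 55.0
```

Call:
jog_arm([
  [0,0,0.002,0],
  [0,0,0.002,0],
])

```text
clock: 18.5
position: [0.5247, 0.0293, 0.1797]
ee_rot: [-1.938, -2.472, 0.0]
force: [-0.5, -0.3, -2.4]
width: 0.108
gripper_force: 55.0
```

Call:
jog_arm([
  [0,0,0.002,0],
  [0,0,0.002,0],
])

```text
clock: 18.75
position: [0.5247, 0.0293, 0.1776]
ee_rot: [-1.938, -2.472, 0.0]
force: [0.1, -0.3, -1.2]
width: 0.1
gripper_force: 55.0
```

```bash
python3 - <<'E'
from h import *
row(ez(-.009,.066,.176),13.8);print(toe(arm.observe()['position']))
E
```

```text
pos [0.5247 0.0293 0.1776] az 13.8 ROW [0.0001 0.0013 0.0016] spin 0.0 t 18.75 F [ 0.1 -0.3 -1.2] j [-0.71  0.4   0.75  1.93 -0.33  0.94  0.44]
[-0.01033596  0.06591538  0.17756147]
```

Call:
jog_arm([
  [0,0.002,0.001,0],
  [0,0.002,0.0015,0],
  [0,0.002,0.0015,0],
])

```text
clock: 19.12
position: [0.5268, 0.0298, 0.1762]
ee_rot: [-1.938, -2.472, 0.0]
force: [-0.5, -0.8, -2.7]
width: 0.103
gripper_force: 55.0
```

Call:
jog_arm([
  [0,0,0.0015,0],
  [0,0,0.0015,0],
])

```text
clock: 19.38
position: [0.5273, 0.0299, 0.1757]
ee_rot: [1.938, 2.472, 0.002]
force: [-1.8, 1.4, 10.5]
width: 0.104
gripper_force: 55.0
```

Call:
jog_arm([
  [0,0,0.001,0],
  [0,0,0.001,0],
])

```text
clock: 19.62
position: [0.5277, 0.03, 0.1756]
ee_rot: [1.938, 2.472, 0.004]
force: [-6.0, 0.8, 22.3]
width: 0.104
gripper_force: 55.1
```

Call:
jog_arm([
  [0,0,-0.001,0],
  [0,0,-0.002,0],
])

```text
clock: 19.88
position: [0.5269, 0.0298, 0.1759]
ee_rot: [1.938, 2.472, 0.001]
force: [-0.7, -0.0, -2.0]
width: 0.101
gripper_force: 55.0
```

Call:
jog_arm([
  [0,0,0,0],
  [0,0,0,0],
  [0,0,-0.002,0],
  [0,0,-0.003,0],
  [0,0,-0.003,0],
], hand=0.019, newtons=5)

```text
clock: 20.5
position: [0.5269, 0.0298, 0.1789]
ee_rot: [1.938, 2.472, 0.0]
force: [-0.6, 0.8, -0.3]
width: 0.207
gripper_force: 0.0
```

```bash
python3 - <<'E'
from h import *
row(ez(.0485,.066,.179),13.8);print(toe(arm.observe()['position']),arm.observe()['width']*.0918)
E
```

```text
pos [0.5269 0.0298 0.1789] az 13.8 ROW [ 0.0001  0.0566 -0.0001] spin 0.0 t 20.5 F [-0.6  0.8 -0.3] j [-0.71  0.4   0.75  1.93 -0.33  0.94  0.44]
[-0.0081363   0.0658853   0.17885225] 0.019028043320323998
```

Next I'll tilt the panel back slowly.

Call:
jog_arm([
  [0,0.005,0,0],
  [0,0.01,0,0],
  [0,0.015,0,0],
  [0,0.02,0,0],
  [0,0.025,0,0],
  [0,0.03,0,0],
  [0,0.035,0,0],
  [0,0.04,0,0],
  [0,0.044,0,0],
  [0,0.048,0,0],
  [0,0.052,0,0],
  [0,0.055,0,0],
  [0,0.055,0,0],
])

```text
clock: 22.12
position: [0.5803, 0.043, 0.1787]
ee_rot: [-1.938, -2.472, 0.0]
force: [-0.8, -0.6, 1.0]
width: 0.208
gripper_force: 0.0
```

```bash
cat > face.py <<'E'
from h import *
s=cap('scene','s7');w=world(s);e=toe(w);c=s['color'].astype(int)
m=(c.max(-1)-c.min(-1)<30)&(c.min(-1)>60)&(abs(e[...,1])<.12)&(e[...,0]>-.05)&(e[...,0]<.08)&(e[...,2]>.05)&(e[...,2]<.172)
n,l,st,_=cv2.connectedComponentsWithStats(cv2.erode(m.astype(np.uint8),np.ones((3,3))));q=e[l==1+np.argmax(st[1:,4])]
A=np.c_[q[:,1:],np.ones(len(q))];k=np.linalg.lstsq(A,q[:,0],rcond=None)[0]
for _ in range(3):
    g=abs(q[:,0]-A@k)<.006;k=np.linalg.lstsq(A[g],q[g,0],rcond=None)[0]
print(len(q),'yaw slope',k[0].round(4),'lean deg',np.degrees(np.arctan(k[1])).round(2),'front x at z.04',(k[1]*.04+k[2]).round(4),'at .179',(k[1]*.179+k[2]).round(4),'(ideal -.0108,.0454)','y',q[:,1].min().round(4),q[:,1].max().round(4),'zmax',q[:,2].max().round(4))
print(toe(arm.observe()['position']),arm.observe()['width']*.0918,arm.observe()['gripper_force'],arm.observe()['force'])
cv2.imwrite('pics/f.png',cv2.resize(s['color'][130:270,180:340,::-1],(640,560)))
E
python3 face.py
```

```text
2567 yaw slope -0.0014 lean deg 22.38 front x at z.04 -0.0142 at .179 0.0431 (ideal -.0108,.0454) y -0.1005 0.1002 zmax 0.1709
[0.0467183  0.06582128 0.17868414] 0.019260348556101724 0.0 [0.74062414 1.00379507 0.05525087]
```

View pics/f.png

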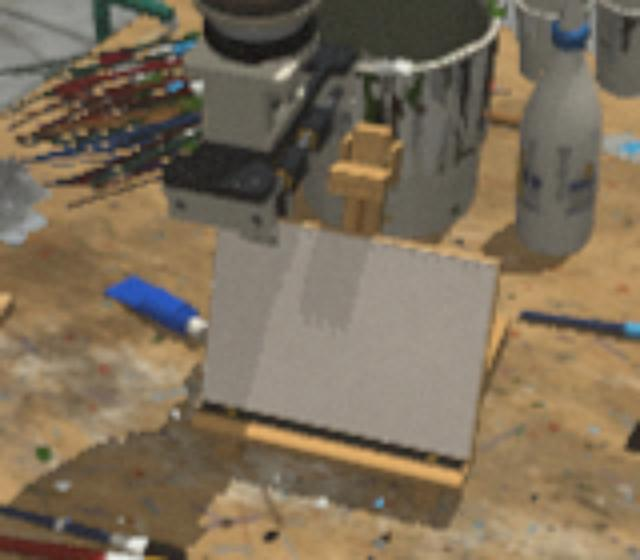

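The picture shows the panel leaning on the mast and standing on the ledge, centred. The fit gives a lean of 22.4° with no yaw. I'll close gently for the held contact.

Call:
jog_arm([
  [0,0.001,0,0],
  [0,0.001,0,0],
  [0,0.001,0,0],
], hand=0.0145, newtons=3)

```text
clock: 22.55
position: [0.581, 0.0431, 0.1787]
ee_rot: [-1.938, -2.472, 0.0]
force: [0.1, 0.2, -0.2]
width: 0.161
gripper_force: 2.8
```

```bash
python3 face.py
```

```text
2550 yaw slope 0.0093 lean deg 22.56 front x at z.04 -0.0145 at .179 0.0432 (ideal -.0108,.0454) y -0.1001 0.0995 zmax 0.1717
[0.0476065  0.06590393 0.17867504] 0.0147219614670045 2.779553784057498 [-0.60057003 -0.58967093 -0.45228837]
```

Call:
jog_arm([
  [0,0,0,0],
  [0,0,0,0],
  [0,0,0,0],
])

```text
clock: 22.98
position: [0.581, 0.0432, 0.1787]
ee_rot: [-1.938, -2.472, 0.0]
force: [-0.8, -0.7, 0.2]
width: 0.166
gripper_force: 2.8
```

Call:
jog_arm([
  [0,0,0,0],
  [0,0,0,0],
  [0,0,-0.01,0],
  [0,0,-0.03,0],
  [0,0,-0.07,0],
  [0,0,-0.13,0],
  [0,0,-0.16,0],
  [0,0,-0.16,0],
], hand=0.023)

```text
clock: 23.98
position: [0.5825, 0.0428, 0.3419]
ee_rot: [1.936, 2.469, 0.006]
force: [0.6, -0.6, 0.2]
width: 0.25
gripper_force: 0.0
```

```bash
python3 face.py; python3 - <<'E'
from h import *
s=cap('top');e=toe(world(s))
m=(abs(e[...,1])<.03)&(e[...,2]>.205)&(e[...,0]>.03)&(e[...,0]<.14);q=e[m]
for z in np.arange(.205,.27,.008):
    k=q[abs(q[:,2]-z)<.004]
    if len(k):print(z.round(3),len(k),k.min(0).round(3),k.max(0).round(3))
row(ez(.06,0,.3),13.8)
E
```

```text
2594 yaw slope 0.0087 lean deg 22.64 front x at z.04 -0.0146 at .179 0.0434 (ideal -.0108,.0454) y -0.1 0.0999 zmax 0.1708
[0.04816605 0.0656373  0.33995453] 0.023328322063204152 0.0 [ 0.33504153  0.49467104 -0.72778023]
0.213 1 [ 0.075 -0.016  0.215] [ 0.075 -0.016  0.215]
0.221 20 [ 0.044 -0.02   0.217] [0.077 0.    0.225]
0.229 43 [ 0.047 -0.02   0.225] [ 0.097 -0.001  0.233]
0.237 19 [ 0.049 -0.02   0.233] [ 0.091 -0.006  0.24 ]
pos [0.581  0.0432 0.3387] az 13.8 ROW [-0.066   0.0124  0.0387] spin 0.0 t 24.075 F [-0.1  0.1 -0.3] j [-0.73  0.35  0.8   1.57 -0.26  1.33  0.34]
```

Call:
jog_arm([
  [-0.066,0.01,0,-1.571],
  [-0.066,0.01,0,-1.571],
  [-0.066,0.01,0,-1.571],
  [-0.066,0.01,0,-1.571],
  [-0.066,0.01,0,-1.571],
  [-0.066,0.01,0,-1.571],
  [-0.066,0.01,0,-1.571],
  [-0.066,0.01,0,-1.571],
  [-0.066,0.01,0,-1.571],
  [-0.066,0.01,0.05,-1.571],
  [-0.066,0.01,0.075,-1.571],
  [-0.066,0.01,0.075,-1.571],
], hand=0)

```text
clock: 25.58
position: [0.6047, -0.0183, 0.2608]
ee_rot: [0.377, -3.113, -0.001]
force: [0.3, 0.7, 0.8]
width: 0.004
gripper_force: 0.0
```

```bash
python3 - <<'E'
from h import *
print(toe(arm.observe()['position']));row(ez(.058,0,.249),103.8)
s=cap('scene');cv2.imwrite('pics/g.png',cv2.resize(s['color'][130:250,200:340,::-1],(700,600)))
E
```

```text
[0.05597026 0.00057118 0.26076151]
pos [ 0.6047 -0.0183  0.2608] az 103.8 ROW [-0.0021 -0.0006  0.0117] spin 0.0 t 25.575 F [0.3 0.7 0.8] j [-0.36  0.4   0.43  1.61 -0.18  1.17  1.92]
```

View pics/g.png

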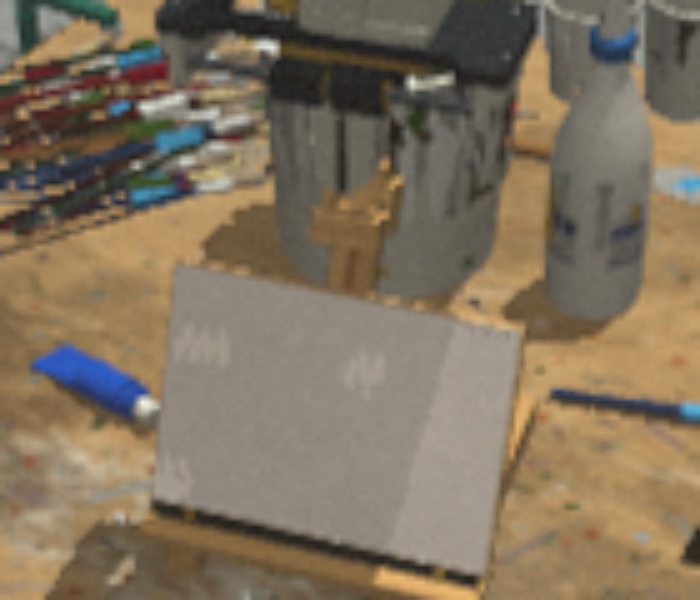

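The picture shows the closed fingers at (345,190), just above the clamp jaw at (350,220). The panel is resting against the mast.

Call:
jog_arm([
  [-0.003,-0.0005,0.008,0],
  [-0.003,-0.0005,0.011,0],
  [-0.002,-0.0005,0.0135,0],
  [-0.002,-0.0005,0.0135,0],
])

```text
clock: 26.12
position: [0.6086, -0.0186, 0.2503]
ee_rot: [-0.378, 3.119, 0.0]
force: [0.5, -0.6, 1.2]
width: 0.005
gripper_force: 0.0
```

Call:
jog_arm([
  [0.001,0,0.003,0],
  [0.0024,0,0.006,0],
  [0.0036,0,0.009,0],
  [0.0048,0,0.012,0],
  [0.006,0,0.015,0],
  [0.006,0,0.015,0],
])

```text
clock: 26.88
position: [0.6026, -0.02, 0.235]
ee_rot: [0.378, -3.118, -0.0]
force: [0.9, -0.1, 0.7]
width: 0.001
gripper_force: 0.2
```

```bash
cat > jaw.py <<'E'
from h import *
print('tcp e',toe(arm.observe()['position']).round(4),arm.observe()['force'].round(1))
for n in ('scene','top'):
    s=cap(n);e=toe(world(s));c=s['color'].astype(int)
    wood=(c[...,0]-c[...,2]>35)
    m=wood&(abs(e[...,1])<.024)&(e[...,2]>.17)&(e[...,2]<.26)&(e[...,0]>.02)&(e[...,0]<.1)
    q=e[m];t=np.radians(22)
    up=np.sin(t)*q[:,0]+np.cos(t)*(q[:,2]-.04);b=np.cos(t)*q[:,0]-np.sin(t)*(q[:,2]-.04)
    k=(b<-.021)&(b>-.03);print(n,'jaw front face: up-slope range',np.percentile(up[k],[2,98]).round(4) if k.sum() else None,k.sum())
E
python3 jaw.py
```

```text
tcp e [ 0.0535 -0.0006  0.235 ] [ 0.9 -0.1  0.7]
scene jaw front face: up-slope range [0.1679 0.1865] 90
top jaw front face: up-slope range None 0
```

Call:
jog_arm([
  [0.0016,0,0.004,0],
  [0.0032,0,0.008,0],
  [0.0048,0,0.012,0],
  [0.0064,0,0.016,0],
  [0.0076,0,0.019,0],
  [0.0076,0,0.019,0],
])

```text
clock: 27.72
position: [0.5952, -0.0218, 0.2159]
ee_rot: [0.378, -3.118, -0.0]
force: [-0.6, 0.4, 0.8]
width: 0.004
gripper_force: 0.1
```

```bash
python3 jaw.py; python3 face.py
```

```text
tcp e [ 0.0459 -0.0006  0.2159] [-0.6  0.4  0.8]
scene jaw front face: up-slope range [0.1477 0.172 ] 89
top jaw front face: up-slope range None 0
2588 yaw slope 0.0082 lean deg 22.69 front x at z.04 -0.0147 at .179 0.0434 (ideal -.0108,.0454) y -0.1005 0.0993 zmax 0.1713
[ 0.0460655  -0.00060957  0.21611207] 0.0005273246771821048 0.0 [-0.286903    0.8686613   0.53614059]
```

Call:
jog_arm([
  [0.0004,0,0.001,0],
  [0.0004,0,0.001,0],
])

```text
clock: 28.12
position: [0.5952, -0.0219, 0.2153]
ee_rot: [-0.378, 3.118, 0.0]
force: [0.6, 0.3, 1.3]
width: 0.007
gripper_force: 0.6
```

Call:
jog_arm([
  [0.0004,0,0.001,0],
  [0.0004,0,0.001,0],
])

```text
clock: 28.38
position: [0.5948, -0.022, 0.2143]
ee_rot: [-0.378, 3.118, 0.0]
force: [0.8, 0.9, 1.2]
width: 0.003
gripper_force: 0.8
```

Call:
jog_arm([
  [0.0004,0,0.001,0],
  [0.0004,0,0.001,0],
])

```text
clock: 28.62
position: [0.5943, -0.0221, 0.2132]
ee_rot: [-0.378, 3.119, 0.0]
force: [0.6, 1.3, 0.9]
width: 0.006
gripper_force: 0.7
```

Call:
jog_arm([
  [0.0004,0,0.001,0],
  [0.0004,0,0.001,0],
])

```text
clock: 28.88
position: [0.5939, -0.0222, 0.2122]
ee_rot: [0.378, -3.119, 0.0]
force: [0.0, -0.1, 1.7]
width: 0.005
gripper_force: 0.7
```

```bash
python3 jaw.py; python3 face.py
```

```text
tcp e [ 0.0445 -0.0006  0.2122] [ 0.  -0.1  1.7]
scene jaw front face: up-slope range [0.1444 0.1662] 80
top jaw front face: up-slope range None 0
2592 yaw slope 0.0084 lean deg 22.58 front x at z.04 -0.0145 at .179 0.0433 (ideal -.0108,.0454) y -0.0998 0.1002 zmax 0.1703
[ 0.04454586 -0.00063325  0.21215543] 0.0008002194806606303 0.5684448082683957 [-0.18826872  0.82248911  1.84122175]
```

Call:
jog_arm([
  [0.0003,0,0.0008,0],
  [0.0003,0,0.0008,0],
])

```text
clock: 29.28
position: [0.5936, -0.0223, 0.2114]
ee_rot: [-0.378, 3.119, 0.0]
force: [0.6, 0.9, 1.1]
width: 0.003
gripper_force: 0.8
```

Call:
jog_arm([
  [0.0003,0,0.0008,0],
  [0.0003,0,0.0008,0],
])

```text
clock: 29.52
position: [0.5937, -0.0222, 0.211]
ee_rot: [-0.378, 3.118, 0.0]
force: [0.3, 0.4, 4.6]
width: 0.006
gripper_force: 2.4
```

```bash
python3 jaw.py; python3 face.py
```

```text
tcp e [ 0.0443 -0.0006  0.211 ] [0.3 0.4 4.6]
scene jaw front face: up-slope range [0.1431 0.1775] 85
top jaw front face: up-slope range None 0
2604 yaw slope 0.0072 lean deg 22.51 front x at z.04 -0.0145 at .179 0.0431 (ideal -.0108,.0454) y -0.1002 0.1001 zmax 0.1699
[ 0.04428855 -0.00064589  0.21098977] 0.0002829875768057572 2.6676245653652586 [-2.40658873e-03  5.38583522e-01  4.86649122e+00]
```

Call:
jog_arm([
  [0.0002,0,0.0005,0],
  [0.0002,0,0.0005,0],
])

```text
clock: 29.92
position: [0.5936, -0.0223, 0.2108]
ee_rot: [-0.378, 3.117, 0.0]
force: [0.1, -0.0, 7.6]
width: 0.004
gripper_force: 3.8
```

Call:
jog_arm([
  [0,0,-0.01,0],
  [0,0,-0.05,0],
  [0,0,-0.1,0],
  [0,0,-0.15,0],
  [0.06,0,-0.15,0],
  [0.12,0,-0.15,0],
  [0.12,0,-0.15,0],
])

```text
clock: 30.8
position: [0.4724, -0.0529, 0.3605]
ee_rot: [0.373, -3.118, -0.003]
force: [1.3, 0.2, 0.5]
width: 0.007
gripper_force: 0.0
```

```bash
python3 jaw.py; python3 face.py; python3 - <<'E'
from h import *
s=cap('scene');a=s['color'][130:250,200:320,::-1];b=cap('wrist')['color'][:,:,::-1];cv2.imwrite('pics/z.png',np.hstack([cv2.resize(a,(400,400)),cv2.resize(b,(400,400))]))
E
```

```text
tcp e [-0.0808 -0.0014  0.3605] [1.3 0.2 0.5]
scene jaw front face: up-slope range [0.1433 0.161 ] 88
top jaw front face: up-slope range [0.1473 0.166 ] 51
2576 yaw slope 0.0087 lean deg 22.73 front x at z.04 -0.0146 at .179 0.0436 (ideal -.0108,.0454) y -0.1002 0.0999 zmax 0.1719
[-0.07581451 -0.00045977  0.36048845] 0.00022203553049198583 0.0 [ 0.16773503 -0.48259494  0.58038736]
```

View pics/z.png

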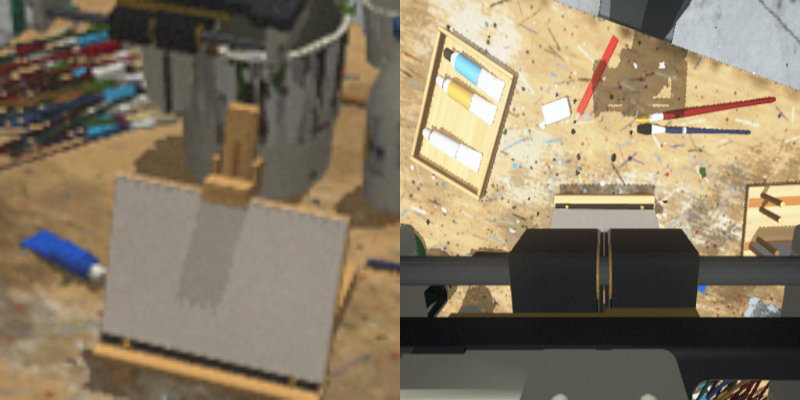

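The jaw at (228,188) sits on the panel's top edge, and the panel is centred on the ledge. All three tubes lie in the tray and the arm is clear, so I'm handing in.

```bash
python3 -c "
from cell import arm
print(arm.sign_off())"
```

```text
the job is handed in; nothing more can be done
None
```

The job is handed in (about 31 s of the 64 s used; no verdict came back): at the last check the tube lay flat in the tray's empty half, the larger panel leaned centred on the mast white face front, and the clamp jaw sat on its top edge.

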